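Make up two serving trays

ROBOT

A 7-joint arm with a two-finger parallel gripper is mounted at the origin on the work surface. World frame = base frame: x ahead of the robot, y to its left, z up, the work surface at z = 0. Lengths are in m, angles in rad, forces in N, time in s.
With the tool pointing down it reaches from about 0.35 to 0.9 m from the base axis. Payload 8.1 kg.
Tool frame: the origin (TCP) lies at the very end of the fingers, on their centre line; the grasp point (between the pads) lies 19 mm behind it (arm.tcp_to_grasp is the z of the grasp point in the tool frame, in m); z points along the fingers, y is the line along which they close (so a half turn about z gives the same grasp; the last joint's range is limited). The gripper opens to 92 mm and grips with 3 to 60 N. Pads are 19 mm wide; open, the fingers measure 130 mm over their backs; the gripper's body (75 mm by 190 mm) begins 47 mm behind the grasp point.
Start: joints at [1.002, 0.434, 0.025, 1.573, -0.012, 1.134, -0.075], TCP at [0.281, -0.558, 0.227] pointing down, gripper open.
Joint ranges: [-2.62, 2.62], [-0.44, 2.09], [-1.27, 1.32], [0.08, 2.57], [-1.32, 4.46], [0.12, 2], [-2.74, 2.74]. Speed limits (rad/s): [2.22, 2.22, 3.01, 3.01, 3.14, 3.14, 3.14].

INTERFACE

Orientations are given as a rotation vector (axis times angle).
In Python, from cell import readout, vision, sign_off, arm gives the robot as it stands. The module is installed in compiled form; this text tells all that it offers.
- The arm moves only by the shell command python3 -m creep 'ROWS' [FORCE]. ROWS is JSON, a list of rows, each a list of 5 numbers: the shift along the tool's x, y, z in units of 4 cm (1.0 is 4 cm), then the turn about the tool's z in units of 4 degrees (1.0 is 4 degrees), then the opening, from 0 (shut) to 1 (fully open). A call has 1 to 12 rows; each row shifts and turns the commanded pose from where the row before left it, along the tool's axes as they then stand; what a row does not reach is not made up. A row lasts 1/8 s, in which the tool goes at most 62.5 mm and 10.7 degrees, less where a joint would pass 70% of its speed; a pose out of reach is approached as far as the arm can. A call with a number of a shift or a turn outside -1 to 1 is refused whole. A call with a gripper value outside its range is refused whole. The fingers move at their own pace and stop on an object; FORCE is the grip in N (left out, the last holds). Time passes only in rows, so rows that do not move let the fingers close. It gives the time, the measured TCP pose, the force, the opening and the grip force at its end, in the units of the state.
- readout.observe(): the state, without advancing time (a new reading comes with each control period).
- vision.get_image(name): name is "scene" or "top"; returns a dict with "pixels" (480x640x3 uint8, blue, green, red), "z_map" (480x640 float32, m along the optical axis (not along the pixel's ray), 0 where there is no reading), "camera_matrix" (3x3 intrinsics, pixels), "k1" (the pictures are not rectified: a ray, as slopes to the right and down, at radius r is drawn at 1 + k1 r^2 times it, then the intrinsics apply), "position" and "rotation" of the camera in the world. Camera axes: x right, y up, looking along -z (the intrinsics and any distortion apply to the point x, -y, -z); pixel columns grow to the right and rows downward; lengths in m; the calibration is good to about 2 mm. A picture is of the moment at which its call begins.
- sign_off(): hands the job in; it is judged then, once.
The state is a dict: "clock": time; "joints": joint angles; "dq": joint speeds; "joint_efforts": joint torques, N m; "position": TCP position; "ee_rot": TCP orientation; "force": force on the tool from outside, world axes, zero at the start; "ft_torque": the same for the moment, N m; "width": opening from 0.0 (shut) to 1.0 (fully open); "gripper_force": force on a finger pad.
Only numpy, scipy, OpenCV 4.12 (cv2) and the standard library are available. Lean on these libraries where they do the work, as an engineer would, in place of code of your own. Each camera call takes 0.05 s, during which the arm holds its last target. There are 200 camera calls.

TASK

Make up the two trays. On the red tray stand the white sake flask centred on the white disc and the blue cup centred on the blue disc; on the wooden tray stand the soy bottle on the yellow disc and the two side-dish boxes stacked lengthwise on the black rectangle, the green-lidded one below and the red-lidded one on top, with its base locked down over the lugs of the lid below. Set everything down upright without dropping it, and leave the white cup, the jar and the marker pen where they are.

Things in the scene. Friction and masses are not known exactly. Their poses are not given: they have to be found in the camera images.
- tray_red: fixed red lacquer serving tray, 250 mm (x, its long side) by 150 mm (y), floor 5 mm thick, rim 5 mm thick, 12 mm high; origin under its centre on the table top, z up. On its floor, flush, a white disc (80 mm across, centre at x = +62 mm, y = 0: the flask's place) and a blue disc (74 mm across, centre at x = -62 mm, y = 0: the cup's place)
- tray_wood: fixed pale wooden serving tray, 250 mm (x, its long side) by 150 mm (y), floor 5 mm thick, rim 5 mm thick, 12 mm high; origin under its centre on the table top, z up. On its floor, flush, a black rectangle (102 mm along x by 70 mm, centre at x = +55 mm, y = 0: the place of the boxes) and a yellow disc (68 mm across, centre at x = -68 mm, y = 0: the soy bottle's place)
- flask_c (a point): white ceramic sake flask, blue band, 120 mm tall, 0.25 kg; round belly 66 mm across from 12 to 45 mm above its foot, shoulder narrowing to a straight neck 30 mm across from 73 to 114 mm above its foot, small lip 36 mm across at the top; best gripped by the neck about 97 mm above its foot; this point is its centre, 60 mm above its foot; z up its axis
- cup_blue_c (a point): blue ceramic open straight-sided sake cup, outer diameter 54 mm at the foot and 56 mm at the rim, 52 mm tall, wall 4 mm; this point is its centre, 26 mm above its foot; z up its axis; about 0.12 kg
- soy_c (a point): amber glass soy bottle, a straight cylinder 48 mm across up to 62 mm, then a short shoulder and a red cap 32 mm across, 84 mm tall in all, about 0.15 kg; this point is its centre, 42 mm above its foot; z up its axis
- box_green_c (a point): black side-dish box, green lid, 90 (x) x 56 (y) x 45 mm to the lid top, 0.2 kg; 4 brass lugs 7 mm high on the lid at x +-32, y +-15 mm, 10 mm across, tapering to 5. Recess below, 80 x 46 x 9 mm deep in a 5 mm foot rim, drops over the lugs of a box below with 3 mm play: the upper sits 45 mm higher. Half turn no matter; grip across the 56 mm. This point: its centre, 22.5 mm above its foot
- box_red_c (a point): black side-dish box, red lid, 90 (x) x 56 (y) x 45 mm to the lid top, 0.2 kg; 4 brass lugs 7 mm high on the lid at x +-32, y +-15 mm, 10 mm across, tapering to 5. Recess below, 80 x 46 x 9 mm deep in a 5 mm foot rim, drops over the lugs of a box below with 3 mm play: the upper sits 45 mm higher. Half turn no matter; grip across the 56 mm. This point: its centre, 22.5 mm above its foot
- cup_white_c (a point): not wanted, leave alone: white ceramic open straight-sided sake cup, outer diameter 54 mm at the foot and 56 mm at the rim, 52 mm tall, wall 4 mm; this point is its centre, 26 mm above its foot; z up its axis
- jar_c (a point): not wanted, leave alone: black jar 60 mm across with a yellow cap, 73 mm tall, near the far edge; this point is its centre
- marker_c (a point): not wanted, leave alone: black marker pen with a white end, 120 mm long (x) by 16 mm, lying near the far edge; this point is its centre, 8 mm above the table
Things that resemble listed ones, but are neither listed nor needed, are in the scene too. Of the things that look like the part that bears cup_blue_c, take the one that is nearest to the robot's base at the start.

How it is judged:
At the end, for the whole second after the job is handed in: Flask, blue cup, soy bottle and green-lidded box stand on the tray floors within 15 mm of their marks (along each tray side), that box within 0.2 rad of lengthwise; red-lidded box seated on it within 6 mm, 3 mm in height and 0.12 rad; all upright within 0.08 rad, released and at rest (x of flask_c in the frame of tray_red between 0.047 and 0.077 m and y of flask_c in the frame of tray_red between -0.015 and 0.015 m and z of flask_c in the frame of tray_red between 0.061 and 0.07 m and x of cup_blue_c in the frame of tray_red between -0.077 and -0.047 m and y of cup_blue_c in the frame of tray_red between -0.015 and 0.015 m and z of cup_blue_c in the frame of tray_red between 0.027 and 0.036 m and x of soy_c in the frame of tray_wood between -0.083 and -0.053 m and y of soy_c in the frame of tray_wood between -0.015 and 0.015 m and z of soy_c in the frame of tray_wood between 0.043 and 0.052 m and x of box_green_c in the frame of tray_wood between 0.04 and 0.07 m and y of box_green_c in the frame of tray_wood between -0.015 and 0.015 m and z of box_green_c in the frame of tray_wood between 0.0235 and 0.0325 m and x of box_red_c in the frame of box_green_c between -0.006 and 0.006 m and y of box_red_c in the frame of box_green_c between -0.006 and 0.006 m and z of box_red_c in the frame of box_green_c between 0.042 and 0.048 m and angle between the x axis of box_green_c and the x axis of tray_wood, either way round below 0.2 rad and angle between the x axis of box_red_c and the x axis of box_green_c, either way round below 0.12 rad and angle between each of flask_c, cup_blue_c, soy_c, box_green_c, box_red_c's own z axis and vertical below 0.08 rad and linear speed of each of flask, cup_blue, soy, box_green, box_red below 0.02 m/s); the robot touches nothing.
It fails at once if the white cup, the jar or the marker pen is pushed more than 30 mm from its place (distance of any of cup_white_c, jar_c, marker_c from where it was at the start of the episode above 0.03 m).
It fails at once if a thing is dropped or thrown: it moves faster than 0.7 m/s out of the fingers (a fall of about 25 mm) ((linear speed of flask above 0.7 m/s and contact force between flask and the fingers below 0.05 N) or (linear speed of cup_blue above 0.7 m/s and contact force between cup_blue and the fingers below 0.05 N) or (linear speed of soy above 0.7 m/s and contact force between soy and the fingers below 0.05 N) or (linear speed of box_green above 0.7 m/s and contact force between box_green and the fingers below 0.05 N) or (linear speed of box_red above 0.7 m/s and contact force between box_red and the fingers below 0.05 N)).
It also fails if it takes over 128 s, if anything falls off the work surface, if the arm or the gripper's body presses on something with over 40 N, if the wrist force passes 120 N, or if a joint passes its speed limit or range.

## Working session

There is one attempt and no reset: what is moved stays moved. The work goes in short steps, Python scripts to look and compute and a shell command to move; the robot and the scene stay as the last step left them, time stands still between calls to the robot, and variables do not carry over. Pictures are saved under pics/ and viewed, at most 14 in all, crops included, and the job is handed in when it is done.

```bash
mkdir -p pics; cat > h.py <<'E'
import numpy as np, cv2
from cell import readout, vision
def grab(n,fn=None):
    im=vision.get_image(n)
    if fn: cv2.imwrite('pics/'+fn,im['pixels'])
    return im
def rays(im,uv):
    K=np.array(im['camera_matrix']);uv=np.array(uv,float).reshape(-1,2)
    d=(uv-[K[0,2],K[1,2]])/[K[0,0],K[1,1]]
    k=im['k1'];s=d.copy()
    for _ in range(20): s=d/(1+k*(s**2).sum(1,keepdims=True))
    R=np.array(im['rotation']); 
    if R.shape!=(3,3): R=cv2.Rodrigues(R)[0]
    return np.c_[s[:,0],-s[:,1],-np.ones(len(s))]@R.T, np.array(im['position'])
def onplane(im,uv,z):
    r,p=rays(im,uv); return p+r*((z-p[2])/r[:,2])[:,None]
def cloud(im):
    v,u=np.mgrid[:480,:640]; r,p=rays(im,np.c_[u.ravel(),v.ravel()])
    return (p+r*im['z_map'].reshape(-1,1)).reshape(480,640,3)
E
python3 - <<'E'
from h import *
for n in('scene','top'):
    im=grab(n,n+'0.png');print(n,im['position'],im['rotation'],im['camera_matrix'],im['k1'])
print(readout.observe())
E
```

```text
scene [ 1.0630798  -0.31393511  0.88380093] [0.54992111 0.28544209 0.96279629] [[459.22862104   0.         316.54950247]
 [  0.         459.22862104 239.11895997]
 [  0.           0.           1.        ]] -0.031591426173945725
top [ 0.40762057 -0.00480389  1.22574796] [ 0.14490912 -0.1186605  -1.53953879] [[623.15372173   0.         323.39983309]
 [  0.         623.15372173 245.65609128]
 [  0.           0.           1.        ]] -0.1723643491909971
{'clock': 0.1, 'joints': array([ 1.00237151,  0.43514445,  0.02498747,  1.57400242, -0.01155035,
        1.13399073, -0.075103  ]), 'dq': array([ 0.00014434, -0.00191729,  0.00086884, -0.00324537,  0.00044525,
        0.00054638, -0.00030944]), 'joint_efforts': array([ 3.22328728e-03, -6.69125962e+01,  9.88239907e-01, -3.15147364e+01,
       -6.04970078e-02,  3.73710296e-02,  5.89397177e-05]), 'position': array([ 0.28045238, -0.5580374 ,  0.22603056]), 'ee_rot': array([-3.05551130e+00, -7.24717709e-01,  7.75975306e-04]), 'force': array([ 0.36194131, -0.57363424, -0.71563932]), 'ft_torque': array([-0.03316361,  0.00271997, -0.03416197]), 'gripper_force': 0.0, 'width': 1.0011923272607328}
```

View pics/scene0.png

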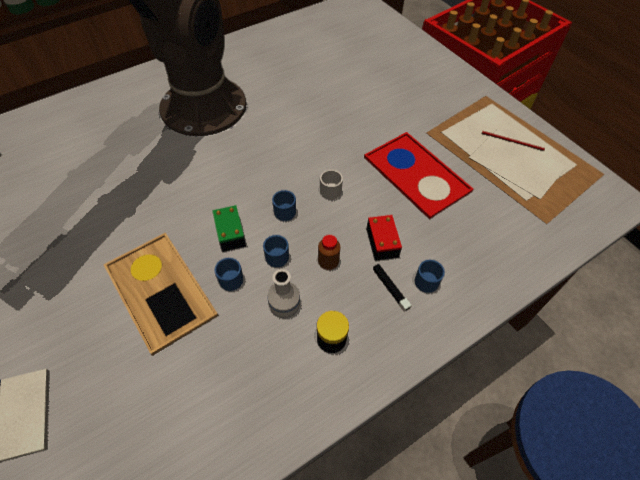

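View pics/top0.png

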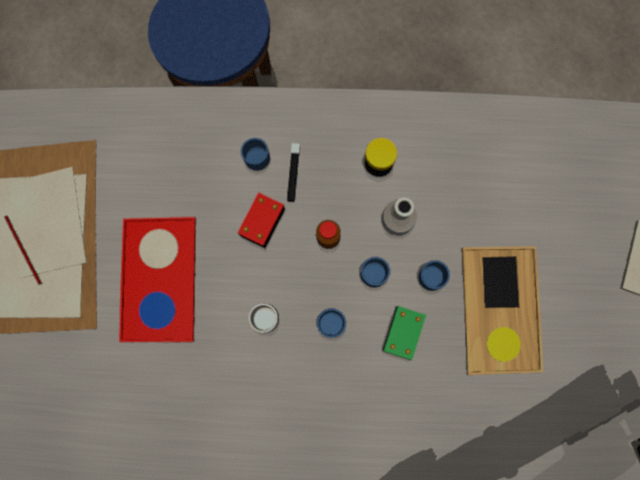

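The top view (up = +x, left = +y) shows the red tray at (158,280) and the wood tray at (502,310). The nearest blue cup is at (331,323), with the white cup at (264,319). The green box is at (404,332), the red box at (262,220), the soy bottle at (328,232), the flask lip at (404,207), the marker at (294,172) and the jar at (380,155). Next I'll locate each one by mask.

```bash
cat > loc.py <<'E'
from h import *
def find(im,name,lo,hi,box,z,seed=None):
    hsv=cv2.cvtColor(im['pixels'],cv2.COLOR_BGR2HSV)
    x0,y0,x1,y1=box; m=np.zeros((480,640),np.uint8)
    m[y0:y1,x0:x1]=cv2.inRange(hsv,np.array(lo),np.array(hi))[y0:y1,x0:x1]
    m=cv2.morphologyEx(m,cv2.MORPH_CLOSE,np.ones((5,5),np.uint8))
    cs,_=cv2.findContours(m,cv2.RETR_EXTERNAL,cv2.CHAIN_APPROX_NONE)
    if not cs: print(name,'none'); return
    c=max(cs,key=cv2.contourArea); P=onplane(im,c[:,0],z)[:,:2]
    (cx,cy),(w,h),a=cv2.minAreaRect((P*1000).astype(np.float32))
    if w<h: w,h,a=h,w,a+90
    print(name,'x %.1f y %.1f  %.1fx%.1f long-axis %.1fdeg'%(cx,cy,w,h,(a+90)%180-90))
    return cx,cy,a
if __name__=='__main__':
    t=grab('top')
    find(t,'redtray outer z12',(0,150,60),(6,255,255),(100,200,210,360),.012)
    find(t,'white disc',(0,0,130),(60,90,255),(130,220,185,275),.005)
    find(t,'blue disc',(100,150,50),(125,255,255),(130,285,185,335),.005)
    find(t,'woodtray outer',(8,60,60),(40,255,255),(455,240,550,382),.012)
    find(t,'black rect',(0,0,0),(180,255,50),(475,250,530,312),.005)
    find(t,'yellow disc',(22,180,80),(35,255,255),(480,320,530,368),.005)
    find(t,'green lid',(45,120,50),(80,255,255),(370,290,440,370),.045)
    find(t,'red lid',(0,170,80),(8,255,255),(230,185,290,250),.045)
    find(t,'red lid2',(170,170,80),(180,255,255),(230,185,290,250),.045)
    find(t,'soy cap',(0,170,100),(6,255,255),(310,215,345,250),.084)
    find(t,'blue cup',(95,80,20),(125,255,255),(310,300,355,345),.052)
    find(t,'white cup',(0,0,140),(180,60,255),(240,295,290,340),.052)
    C=cloud(t)
    for n,u,v in [('lip',404,199),('jar',380,150),('lidg',404,332),('lidr',262,220),('tbl',300,380),('cap',328,230)]: print(n,C[v-1:v+2,u-1:u+2].mean((0,1)).round(4))
    # flask lip via depth
    sub=C[180:240,380:425]; m=(sub[...,2]>.110)&(sub[...,2]<.135); print('lip pts',m.sum(),(sub[m].min(0)+sub[m].max(0))/2,sub[m].max(0)-sub[m].min(0))
    hsv=cv2.cvtColor(t['pixels'],cv2.COLOR_BGR2HSV)
    g=hsv[185:245,375:430]; np.set_printoptions(linewidth=250); print(g[10:36:2,10:48:2,2])
E
python3 loc.py
```

```text
redtray outer z12 x 538.8 y 348.4  248.2x150.9 long-axis 2.6deg
white disc x 601.7 y 351.9  77.8x77.2 long-axis 1.7deg
blue disc x 476.6 y 347.1  68.0x67.7 long-axis 3.4deg
woodtray outer x 496.6 y -336.8  252.1x153.6 long-axis 2.4deg
black rect x 551.5 y -335.2  98.7x66.5 long-axis 2.6deg
yellow disc x 429.3 y -340.7  66.7x64.7 long-axis -89.5deg
green lid x 446.2 y -139.0  87.9x56.3 long-axis -16.9deg
red lid x 657.7 y 141.9  90.0x56.1 long-axis -24.6deg
red lid2 x 621.2 y 168.2  0.0x0.0 long-axis 0.0deg
soy cap x 632.4 y 9.5  32.3x29.9 long-axis 1.5deg
blue cup x 461.2 y -0.6  52.6x50.6 long-axis -88.4deg
white cup x 474.4 y 127.4  89.4x69.9 long-axis -88.2deg
lip [ 0.6852 -0.1281  0.122 ]
jar [ 0.7941 -0.0868  0.0725]
lidg [ 0.4469 -0.1387  0.0458]
lidr [0.6552 0.1384 0.0467]
tbl [0.3563 0.05   0.1365]
cap [0.6312 0.0094 0.0852]
lip pts 288 [ 0.67244252 -0.12916838  0.1183575 ] [0.03492049 0.03496396 0.01473676]
[[137 139 138 137 139 135 136 136 134 136 134 133 137 135 133 133 132 134 134]
 [137 138 140 140 139 142 140 143 147 155 154 143 140 140 138 137 138 138 137]
 [138 139 13
[... 157 characters left out ...]
18 113 111 138 163  84  28  26  27  31 102 167 152 132 133 132 134]
 [134 118 112 109  94 154 148  42  27  19  25  23  41 140 158 136 137 136 136]
 [110 112 113  98  86 150 148  38  26  28  18  30  32 132 158 135 133 135 133]
 [105 111 111  85  80 130 163  64  25  24  29  24  66 155 148 128 135 135 136]
 [112 113 114  82  72  89 167 144  69  26  28  59 134 170 133 125 135 133 135]
 [116 116 112  88  64  62 109 169 167 151 148 164 174 146 118 118 130 137 137]
 [117 113 116 100  72  59  61  88 137 161 169 149 127 122 120 119 131 138 136]
 [117 116 117 111  96  75  63  59  65  71  71  92 111 120 120 122 132 139 137]
 [117 118 116 112 108 105  90  72  71  74  93 115 113 121 123 122 135 137 136]]
```

```bash
cat > go.py <<'E'
import sys,numpy as np,cv2
from cell import readout
s=readout.observe();R=cv2.Rodrigues(np.array(s['ee_rot']))[0];p=np.array(s['position'])*1000
al=np.degrees(np.arctan2(R[1,0],R[0,0]))
print('t %.1f'%s['clock'],'p',p.round(1),'alpha %.1f'%al,'tilt z',R[:,2].round(3),'w %.3f'%s['width'],'F',np.round(s['force'],1),'g %.1f'%s['gripper_force'])
def tgt(x,y,z):
    d=R.T@(np.array([x,y,z])-p)/40; print((x,y,z),'units tool xyz',d.round(2),'n',int(np.ceil(abs(d).max())))
a=list(map(float,sys.argv[1:]))
for i in range(0,len(a),3): tgt(*a[i:i+3])
E
python3 -m creep '[[0,0,0,1,1],[0,0,0,1,1],[0,0,0,1,1],[0,0,0,1,1],[0,0,0,1,1],[0,0,0,1,1],[0,0,0,0,1]]' 25; python3 go.py 672.5 -129 180 672.5 -129 78
```

```text
clock: 1.02
position: [0.2806, -0.5583, 0.2264]
ee_rot: [-3.14, -0.074, 0.001]
force: [0.5, -0.7, 0.1]
width: 1.001
gripper_force: 0.0
t 1.0 p [ 280.6 -558.3  226.4] alpha 2.7 tilt z [-0.  0. -1.] w 1.001 F [ 0.5 -0.7  0.1] g 0.0
(672.5, -129.0, 180.0) units tool xyz [ 10.29 -10.25   1.16] n 11
(672.5, -129.0, 78.0) units tool xyz [ 10.3  -10.25   3.71] n 11
```

```bash
python3 -m creep '[[0.9,-0.9,0,0,1],[0.9,-0.9,0,0,1],[0.9,-0.9,0,0,1],[0.9,-0.9,0,0,1],[0.9,-0.9,0,0,1],[0.9,-0.9,0,0,1],[0.9,-0.9,0.2,0,1],[0.9,-0.9,0.2,0,1],[0.9,-0.9,0.2,0,1],[0.9,-0.9,0.2,0,1],[0.9,-0.9,0.2,0,1],[0,0,0,0,1]]' ; python3 go.py 672.5 -129 180 672.5 -129 78
```

```text
clock: 2.52
position: [0.6596, -0.1384, 0.1852]
ee_rot: [-3.137, -0.088, 0.001]
force: [-0.5, -0.0, 0.1]
width: 0.995
gripper_force: 0.0
t 2.5 p [ 659.6 -138.4  185.2] alpha 3.2 tilt z [-0.001  0.003 -1.   ] w 0.995 F [-0.5 -0.   0.1] g 0.0
(672.5, -129.0, 180.0) units tool xyz [ 0.33 -0.22  0.13] n 1
(672.5, -129.0, 78.0) units tool xyz [ 0.34 -0.21  2.68] n 3
```

```bash
python3 -m creep '[[0.34,-0.22,0,0,1],[0,0,0.6,0,1],[0,0,0.7,0,1],[0,0,0.7,0,1],[0,0,0.5,0,1],[0,0,0.2,0,1],[0,0,0,0,1]]' ; python3 go.py 672.5 -129 78
```

```text
clock: 3.4
position: [0.671, -0.1352, 0.0788]
ee_rot: [3.141, 0.073, -0.0]
force: [0.1, 0.3, 0.1]
width: 0.998
gripper_force: 0.0
t 3.4 p [ 671.  -135.2   78.8] alpha 2.7 tilt z [-0. -0. -1.] w 0.998 F [0.1 0.3 0.1] g 0.0
(672.5, -129.0, 78.0) units tool xyz [ 0.05 -0.15  0.02] n 1
```

```bash
python3 - <<'E'
from h import *
im=grab('scene'); cv2.imwrite('pics/f1.png',cv2.resize(im['pixels'][170:390,180:440],None,fx=2.5,fy=2.5))
E
```

```text
(no output)
```

View pics/f1.png

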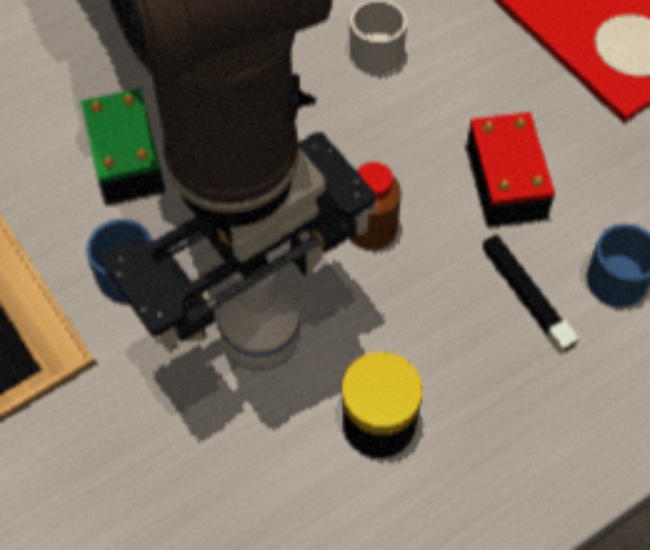

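The gripper straddles the flask neck, crop (255,300), and nothing is touching. I'll centre and close.

```bash
python3 -m creep '[[0.05,-0.15,0,0,1],[0,0,0,0,0.2],[0,0,0,0,0],[0,0,0,0,0],[0,0,0,0,0],[0,0,0,0,0],[0,0,0,0,0],[0,0,0,0,0]]' 25; python3 go.py 672.5 -129 215 601 352 215
```

```text
clock: 4.45
position: [0.6726, -0.1286, 0.0787]
ee_rot: [-3.141, -0.074, -0.0]
force: [0.2, 0.6, 0.5]
width: 0.349
gripper_force: 25.0
t 4.5 p [ 672.6 -128.6   78.7] alpha 2.7 tilt z [ 0.  0. -1.] w 0.349 F [0.2 0.6 0.5] g 25.0
(672.5, -129.0, 215.0) units tool xyz [-0.    0.01 -3.41] n 4
(601.0, 352.0, 215.0) units tool xyz [ -1.22 -12.09  -3.4 ] n 13
```

```bash
python3 -m creep '[[0,0,-0.3,0,0],[0,0,-0.7,0,0],[0,0,-0.7,0,0],[0,0,-0.7,0,0],[0,0,-0.6,0,0],[0,0,-0.4,0,0],[0,-0.3,0,0,0],[-0.1,-0.6,0,0,0],[-0.1,-0.9,0,0,0],[-0.1,-0.9,0,0,0],[-0.1,-0.9,0,0,0],[-0.1,-0.9,0,0,0]]' ; python3 -m creep '[[-0.1,-0.9,0,0,0],[-0.1,-0.9,0,0,0],[-0.1,-0.9,0,0,0],[-0.1,-0.9,0,0,0],[-0.1,-0.9,0,0,0],[-0.1,-0.9,0,0,0],[-0.1,-0.9,0,0,0],[-0.1,-0.6,0,0,0],[0,-0.3,0,0,0],[0,0,0,0,0],[0,0,0,0,0]]'; python3 go.py 601 352 120 601 352 84
```

```text
clock: 5.95
position: [0.6424, 0.0536, 0.2134]
ee_rot: [-3.14, -0.077, 0.004]
force: [0.5, 1.1, -2.2]
width: 0.351
gripper_force: 25.0
clock: 7.32
position: [0.5995, 0.3344, 0.2146]
ee_rot: [3.14, 0.07, 0.0]
force: [0.4, 0.2, -1.9]
width: 0.35
gripper_force: 25.0
t 7.3 p [599.5 334.4 214.6] alpha 2.6 tilt z [ 0.    -0.001 -1.   ] w 0.350 F [ 0.4  0.2 -1.9] g 25.0
(601.0, 352.0, 120.0) units tool xyz [ 0.06 -0.44  2.36] n 3
(601.0, 352.0, 84.0) units tool xyz [ 0.06 -0.44  3.26] n 4
```

```bash
python3 -m creep '[[0.06,-0.44,0,0,0],[0,0,0.5,0,0],[0,0,0.7,0,0],[0,0,0.7,0,0],[0,0,0.7,0,0],[0,0,0.4,0,0],[0,0,0.2,0,0],[0,0,0,0,0],[0,0,0,0,0]]'; python3 go.py 601 352 83.7
```

```text
clock: 8.45
position: [0.601, 0.3544, 0.0879]
ee_rot: [-3.14, -0.073, -0.002]
force: [0.2, 0.5, -1.3]
width: 0.35
gripper_force: 25.0
t 8.4 p [601.  354.4  87.9] alpha 2.7 tilt z [ 0.002  0.001 -1.   ] w 0.350 F [ 0.2  0.5 -1.3] g 25.0
(601.0, 352.0, 83.7) units tool xyz [-0.    0.06  0.1 ] n 1
```

```bash
python3 -m creep '[[0,0.05,0,0,0],[0,0,0.05,0,0],[0,0,0.05,0,0],[0,0,0,0,0]]'; python3 go.py; python3 -m creep '[[0,0,0.02,0,0],[0,0,0,0,0]]'; python3 go.py
```

```text
clock: 8.95
position: [0.6011, 0.3521, 0.0837]
ee_rot: [-3.14, -0.073, -0.002]
force: [-0.8, -1.7, 4.7]
width: 0.346
gripper_force: 25.0
t 8.9 p [601.1 352.1  83.7] alpha 2.7 tilt z [ 0.001  0.001 -1.   ] w 0.346 F [-0.8 -1.7  4.7] g 25.0
clock: 9.2
position: [0.6013, 0.3523, 0.0836]
ee_rot: [-3.14, -0.073, -0.003]
force: [-1.8, -2.0, 9.4]
width: 0.353
gripper_force: 25.0
t 9.2 p [601.3 352.3  83.6] alpha 2.7 tilt z [ 0.002  0.001 -1.   ] w 0.353 F [-1.8 -2.   9.4] g 25.0
```

```bash
python3 -m creep '[[0,0,0,0,0.5],[0,0,0,0,0.8],[0,0,0,0,0.8],[0,0,0,0,0.8],[0,0,-0.4,0,0.8],[0,0,-0.8,0,0.8],[0,0,-0.8,0,0.8],[0,0,-0.8,0,0.8],[0,0,0,0,0.8]]'; python3 go.py 632 9.5 180 632 9.5 26
```

```text
clock: 10.32
position: [0.602, 0.3531, 0.1984]
ee_rot: [-3.137, -0.073, -0.009]
force: [0.5, -0.4, -0.3]
width: 0.803
gripper_force: 0.0
t 10.3 p [602.  353.1 198.4] alpha 2.7 tilt z [ 0.005  0.004 -1.   ] w 0.803 F [ 0.5 -0.4 -0.3] g 0.0
(632.0, 9.5, 180.0) units tool xyz [0.34 8.62 0.43] n 9
(632.0, 9.5, 26.0) units tool xyz [0.32 8.63 4.28] n 9
```

```bash
python3 -m creep '[[0,0.4,0,0,1],[0.04,0.9,0,0,1],[0.04,0.9,0,0,1],[0.04,0.9,0,0,1],[0.04,0.9,0,0,1],[0.04,0.9,0,0,1],[0.04,0.9,0,0,1],[0.04,0.9,0,0,1],[0.03,0.9,0.2,0,1],[0.03,0.7,0.2,0,1],[0,0.3,0,0,1],[0,0,0,0,1]]'; python3 go.py 632 9.5 100 632 9.5 26
python3 - <<'E'
from loc import *
im=grab('scene','s2.png')
E
```

```text
clock: 11.82
position: [0.6297, 0.008, 0.1777]
ee_rot: [3.141, 0.071, -0.001]
force: [0.3, -0.4, 0.5]
width: 0.999
gripper_force: 0.0
t 11.8 p [629.7   8.  177.7] alpha 2.6 tilt z [-0.001 -0.    -1.   ] w 0.999 F [ 0.3 -0.4  0.5] g 0.0
(632.0, 9.5, 100.0) units tool xyz [ 0.06 -0.04  1.94] n 2
(632.0, 9.5, 26.0) units tool xyz [ 0.06 -0.04  3.79] n 4
```

View pics/s2.png

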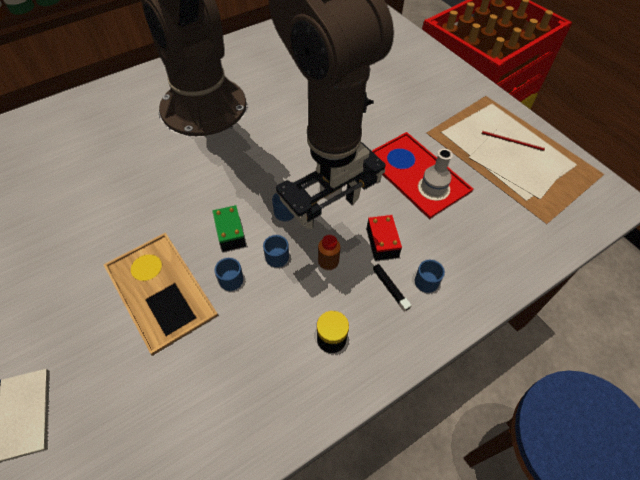

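The flask stands on the white disc at (436,187). Next, the soy bottle.

```bash
python3 -m creep '[[0.06,-0.04,0.4,0,1],[0,0,0.8,0,1],[0,0,0.8,0,1],[0,0,0.8,0,1],[0,0,0.6,0,1],[0,0,0.35,0,1],[0,0,0,0,1],[0,0,0,0,0]]' 20; python3 go.py 632 9.5 26; python3 -m creep '[[0,0,0,0,0],[0,0,0,0,0],[0,0,0,0,0],[0,0,0,0,0],[0,0,0,0,0]]' 20; python3 go.py 632 9.5 140 429 -340 140 429 -340 31
```

```text
clock: 12.88
position: [0.6331, 0.0111, 0.0287]
ee_rot: [-3.141, -0.074, -0.002]
force: [-0.2, 0.2, 0.9]
width: 0.934
gripper_force: 0.0
t 12.9 p [633.1  11.1  28.7] alpha 2.7 tilt z [ 0.001  0.    -1.   ] w 0.934 F [-0.2  0.2  0.9] g 0.0
(632.0, 9.5, 26.0) units tool xyz [-0.03  0.04  0.07] n 1
clock: 13.5
position: [0.6325, 0.0105, 0.0281]
ee_rot: [3.141, 0.073, 0.0]
force: [-0.4, -1.1, 2.9]
width: 0.515
gripper_force: 20.0
t 13.5 p [632.5  10.5  28.1] alpha 2.7 tilt z [ 0. -0. -1.] w 0.515 F [-0.4 -1.1  2.9] g 20.0
(632.0, 9.5, 140.0) units tool xyz [-0.01  0.03 -2.8 ] n 3
(429.0, -340.0, 140.0) units tool xyz [-5.49  8.52 -2.8 ] n 9
(429.0, -340.0, 31.0) units tool xyz [-5.49  8.52 -0.07] n 9
```

```bash
python3 -m creep '[[0,0,-0.3,0,0],[0,0,-0.7,0,0],[0,0,-0.8,0,0],[0,0,-0.7,0,0],[0,0,-0.3,0,0],[-0.25,0.4,0,0,0],[-0.5,0.8,0,0,0],[-0.5,0.8,0,0,0],[-0.5,0.8,0,0,0],[-0.5,0.8,0,0,0],[-0.5,0.8,0,0,0],[-0.5,0.8,0,0,0]]' ; python3 -m creep '[[-0.5,0.8,0,0,0],[-0.5,0.8,0,0,0],[-0.5,0.8,0,0,0],[-0.5,0.7,0,0,0],[-0.25,0.4,0,0,0],[0,0,0,0,0],[0,0,0,0,0]]'; python3 go.py 429 -340 33
```

```text
clock: 15.0
position: [0.5095, -0.2052, 0.1385]
ee_rot: [-3.141, -0.072, 0.004]
force: [0.4, -1.1, -0.3]
width: 0.516
gripper_force: 20.0
clock: 15.88
position: [0.4296, -0.3459, 0.1396]
ee_rot: [-3.14, -0.076, -0.0]
force: [0.3, 0.5, -1.5]
width: 0.519
gripper_force: 20.0
t 15.9 p [ 429.6 -345.9  139.6] alpha 2.8 tilt z [-0.     0.001 -1.   ] w 0.519 F [ 0.3  0.5 -1.5] g 20.0
(429.0, -340.0, 33.0) units tool xyz [-0.01 -0.15  2.66] n 3
```

```bash
python3 -m creep '[[0,-0.15,0.4,0,0],[0,0,0.7,0,0],[0,0,0.7,0,0],[0,0,0.5,0,0],[0,0,0.2,0,0],[0,0,0,0,0],[0,0,0,0,0]]'; python3 go.py 429 -340 33; python3 -m creep '[[0,0,0.06,0,0],[0,0,0.05,0,0],[0,0,0,0,0]]'; python3 go.py 429 -340 33
```

```text
clock: 16.75
position: [0.4294, -0.3413, 0.0408]
ee_rot: [3.14, 0.074, 0.002]
force: [-0.0, 0.4, -1.2]
width: 0.516
gripper_force: 20.0
t 16.8 p [ 429.4 -341.3   40.8] alpha 2.7 tilt z [ 0.001 -0.001 -1.   ] w 0.516 F [-0.   0.4 -1.2] g 20.0
(429.0, -340.0, 33.0) units tool xyz [-0.01 -0.03  0.19] n 1
clock: 17.12
position: [0.4286, -0.3413, 0.0355]
ee_rot: [-3.141, -0.073, 0.0]
force: [0.5, 0.6, -2.4]
width: 0.52
gripper_force: 20.0
t 17.1 p [ 428.6 -341.3   35.5] alpha 2.7 tilt z [-0.  0. -1.] w 0.520 F [ 0.5  0.6 -2.4] g 20.0
(429.0, -340.0, 33.0) units tool xyz [ 0.01 -0.03  0.06] n 1
```

```bash
python3 -m creep '[[0,0,0.04,0,0],[0,0,0.03,0,0],[0,0,0,0,0]]'; python3 go.py; python3 -m creep '[[0,0,0.02,0,0],[0,0,0,0,0]]'; python3 go.py
```

```text
clock: 17.5
position: [0.4287, -0.3413, 0.033]
ee_rot: [3.141, 0.073, 0.0]
force: [-1.0, 0.4, 4.1]
width: 0.512
gripper_force: 20.0
t 17.5 p [ 428.7 -341.3   33. ] alpha 2.7 tilt z [ 0. -0. -1.] w 0.512 F [-1.   0.4  4.1] g 20.0
clock: 17.75
position: [0.4287, -0.3413, 0.033]
ee_rot: [3.14, 0.073, 0.001]
force: [-3.2, 3.4, 15.7]
width: 0.519
gripper_force: 20.0
t 17.8 p [ 428.7 -341.3   33. ] alpha 2.7 tilt z [ 0. -0. -1.] w 0.519 F [-3.2  3.4 15.7] g 20.0
```

```bash
python3 -m creep '[[0,0,-0.02,0,0.5],[0,0,0,0,0.72],[0,0,0,0,0.72],[0,0,-0.4,0,0.72],[0,0,-0.8,0,0.72],[0,0,-0.8,0,0.8],[0,0,-0.5,0,1],[0,-0.4,0,0,1],[0,-0.8,0,0,1],[0,-0.9,0,0,1],[0,-0.9,0,0,1],[0,-0.9,0,0,1]]'; python3 -m creep '[[0,-0.9,0,0,1],[0,-0.9,0,0,1],[0,-0.9,0,0,1],[0,-0.9,0,0,1],[0,-0.6,0,0,1],[0,-0.3,0,0,1],[0,0,0,0,1],[0,0,0,0,1]]'; python3 go.py 461 -1 60 461 -1 10
python3 - <<'E'
from loc import *
t=grab('top','t3.png')
E
```

```text
clock: 19.25
position: [0.4204, -0.1831, 0.1322]
ee_rot: [-3.14, -0.075, 0.002]
force: [0.0, 0.4, -0.1]
width: 0.999
gripper_force: 0.0
clock: 20.25
position: [0.4128, -0.0065, 0.1326]
ee_rot: [3.14, 0.072, -0.001]
force: [-0.5, -0.0, -0.7]
width: 1.002
gripper_force: 0.0
t 20.2 p [412.8  -6.5 132.6] alpha 2.6 tilt z [-0. -0. -1.] w 1.002 F [-0.5 -0.  -0.7] g 0.0
(461.0, -1.0, 60.0) units tool xyz [ 1.21 -0.08  1.81] n 2
(461.0, -1.0, 10.0) units tool xyz [ 1.21 -0.08  3.06] n 4
```

View pics/t3.png

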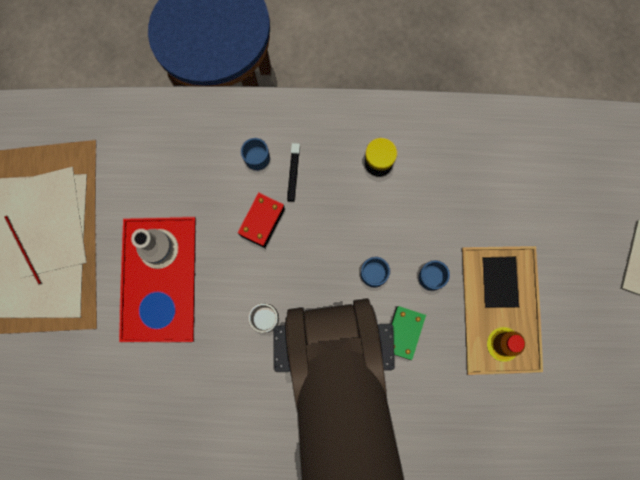

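Flask and soy both sit on their discs, at (158,248) and (503,344). Next, the blue cup.

```bash
python3 -m creep '[[0.6,-0.05,0,0,1],[0.6,-0.03,0.2,0,1],[0,0,0.7,0,1],[0,0,0.7,0,1],[0,0,0.7,0,1],[0,0,0.5,0,1],[0,0,0.2,0,1],[0,0,0,0,1],[0,0,0,0,1]]' 15; python3 go.py 461 -1 10
```

```text
clock: 21.42
position: [0.4613, -0.0004, 0.0134]
ee_rot: [3.141, 0.073, 0.002]
force: [-0.2, -0.7, 0.2]
width: 0.997
gripper_force: 0.0
t 21.4 p [ 4.613e+02 -4.000e-01  1.340e+01] alpha 2.7 tilt z [ 0.001 -0.    -1.   ] w 0.997 F [-0.2 -0.7  0.2] g 0.0
(461.0, -1.0, 10.0) units tool xyz [-0.01  0.02  0.08] n 1
```

```bash
python3 -m creep '[[0,0,0.05,0,0.7],[0,0,0,0,0],[0,0,0,0,0],[0,0,0,0,0],[0,0,0,0,0],[0,0,0,0,0]]' 15; python3 go.py 461 0 120 476.6 347 120 476.6 347 17
```

```text
clock: 22.18
position: [0.4608, -0.0002, 0.0108]
ee_rot: [3.141, 0.073, 0.0]
force: [-0.5, -0.7, 1.6]
width: 0.598
gripper_force: 15.0
t 22.2 p [ 4.608e+02 -2.000e-01  1.080e+01] alpha 2.7 tilt z [ 0. -0. -1.] w 0.598 F [-0.5 -0.7  1.6] g 15.0
(461.0, 0.0, 120.0) units tool xyz [ 0.01 -0.01 -2.73] n 3
(476.6, 347.0, 120.0) units tool xyz [ 0.8  -8.65 -2.73] n 9
(476.6, 347.0, 17.0) units tool xyz [ 0.8  -8.65 -0.16] n 9
```

```bash
python3 -m creep '[[0,0,-0.3,0,0],[0,0,-0.7,0,0],[0,0,-0.8,0,0],[0,0,-0.6,0,0],[0,0,-0.3,0,0],[0.05,-0.4,0,0,0],[0.1,-0.8,0,0,0],[0.1,-0.9,0,0,0],[0.1,-0.9,0,0,0],[0.1,-0.9,0,0,0],[0.1,-0.9,0,0,0],[0.1,-0.9,0,0,0]]' ; python3 -m creep '[[0.1,-0.9,0,0,0],[0.05,-0.9,0,0,0],[0,-0.7,0,0,0],[0,-0.3,0,0,0],[0,0,0,0,0],[0,0,0,0,0]]'; python3 go.py 476.6 347 17
```

```text
clock: 23.68
position: [0.4748, 0.231, 0.1173]
ee_rot: [3.14, 0.075, -0.003]
force: [0.0, 0.4, -1.1]
width: 0.598
gripper_force: 15.0
clock: 24.42
position: [0.4769, 0.3394, 0.1183]
ee_rot: [3.139, 0.071, -0.001]
force: [0.5, -0.5, -0.8]
width: 0.603
gripper_force: 15.0
t 24.4 p [476.9 339.4 118.3] alpha 2.6 tilt z [-0.    -0.001 -1.   ] w 0.603 F [ 0.5 -0.5 -0.8] g 15.0
(476.6, 347.0, 17.0) units tool xyz [ 0.   -0.19  2.53] n 3
```

```bash
python3 -m creep '[[0,-0.19,0.3,0,0],[0,0,0.7,0,0],[0,0,0.7,0,0],[0,0,0.5,0,0],[0,0,0.2,0,0],[0,0,0,0,0],[0,0,0,0,0]]'; python3 go.py 476.6 347 16; python3 -m creep '[[0,0,0.04,0,0],[0,0,0.04,0,0],[0,0,0,0,0]]'; python3 go.py 476.6 347 16
```

```text
clock: 25.3
position: [0.4769, 0.3489, 0.0234]
ee_rot: [-3.14, -0.073, -0.002]
force: [0.1, -0.8, -1.4]
width: 0.599
gripper_force: 15.0
t 25.3 p [476.9 348.9  23.4] alpha 2.7 tilt z [ 0.001  0.001 -1.   ] w 0.599 F [ 0.1 -0.8 -1.4] g 15.0
(476.6, 347.0, 16.0) units tool xyz [-0.01  0.05  0.19] n 1
clock: 25.68
position: [0.4764, 0.3485, 0.0196]
ee_rot: [3.141, 0.074, 0.0]
force: [-0.7, -0.6, -1.6]
width: 0.603
gripper_force: 15.0
t 25.7 p [476.4 348.5  19.6] alpha 2.7 tilt z [ 0. -0. -1.] w 0.603 F [-0.7 -0.6 -1.6] g 15.0
(476.6, 347.0, 16.0) units tool xyz [0.   0.04 0.09] n 1
```

```bash
python3 -m creep '[[0,0.03,0.04,0,0],[0,0,0.05,0,0],[0,0,0,0,0]]'; python3 go.py; python3 -m creep '[[0,0,0.02,0,0],[0,0,0,0,0]]'; python3 go.py
```

```text
clock: 26.05
position: [0.4765, 0.3471, 0.0159]
ee_rot: [3.14, 0.073, -0.0]
force: [-0.5, -0.6, -0.1]
width: 0.602
gripper_force: 15.0
t 26.1 p [476.5 347.1  15.9] alpha 2.7 tilt z [-0. -0. -1.] w 0.602 F [-0.5 -0.6 -0.1] g 15.0
clock: 26.3
position: [0.4766, 0.3472, 0.0158]
ee_rot: [3.141, 0.073, 0.0]
force: [-2.2, -2.8, 9.0]
width: 0.602
gripper_force: 15.0
t 26.3 p [476.6 347.2  15.8] alpha 2.7 tilt z [ 0. -0. -1.] w 0.602 F [-2.2 -2.8  9. ] g 15.0
```

```bash
python3 -m creep '[[0,0,-0.02,0,0.65],[0,0,0,0,0.76],[0,0,0,0,0.76],[0,0,-0.4,0,0.76],[0,0,-0.8,0,0.76],[0,0,-0.8,0,0.8],[0,0,-0.7,0,1],[0,0.4,0,0,1],[-0.1,0.8,0,0,1],[-0.1,0.9,0,0,1],[-0.1,0.9,0,0,1],[-0.1,0.9,0,0,1]]'; python3 -m creep '[[-0.1,0.9,0,0.5,1],[-0.1,0.9,0,0,1],[-0.1,0.9,0,0,1],[-0.1,0.9,0,0,1],[-0.1,0.9,0,0,1],[-0.1,0.9,0,0,1],[-0.1,0.9,0,0,1],[-0.1,0.8,0,0,1],[-0.1,0.6,0,0.9,1],[0,0.3,0,1,1],[0,0,0,1,1],[0,0,0,1,1]]';python3 -m creep '[[0,0,0,0.5,1],[0,0,0,0,1]]'; python3 go.py 446.2 -139 60 446.2 -139 6
```

```text
clock: 27.8
position: [0.4672, 0.1885, 0.1237]
ee_rot: [3.14, 0.073, -0.001]
force: [0.9, -0.1, -0.0]
width: 1.002
gripper_force: 0.0
clock: 29.3
position: [0.4362, -0.1292, 0.1239]
ee_rot: [-3.114, 0.415, 0.0]
force: [0.6, 0.3, 0.5]
width: 0.998
gripper_force: 0.0
clock: 29.55
position: [0.4362, -0.1293, 0.1239]
ee_rot: [-3.107, 0.462, 0.0]
force: [-0.1, -0.9, 0.4]
width: 1.002
gripper_force: 0.0
t 29.6 p [ 436.2 -129.3  123.9] alpha -16.9 tilt z [-0.  0. -1.] w 1.002 F [-0.1 -0.9  0.4] g 0.0
(446.2, -139.0, 60.0) units tool xyz [0.31 0.16 1.6 ] n 2
(446.2, -139.0, 6.0) units tool xyz [0.31 0.16 2.95] n 3
```

```bash
python3 -m creep '[[0.31,0.16,0.2,0,1],[0,0,0.6,0,1],[0,0,0.7,0,1],[0,0,0.7,0,1],[0,0,0.45,0,1],[0,0,0.2,0,1],[0,0,0,0,1],[0,0,0,0,1]]' 25; python3 go.py 446.2 -139 7
```

```text
clock: 30.55
position: [0.4467, -0.1397, 0.0104]
ee_rot: [3.107, -0.462, 0.002]
force: [0.7, 0.1, 0.3]
width: 1.001
gripper_force: 0.0
t 30.6 p [ 446.7 -139.7   10.4] alpha -16.9 tilt z [ 0.001 -0.    -1.   ] w 1.001 F [0.7 0.1 0.3] g 0.0
(446.2, -139.0, 7.0) units tool xyz [-0.02 -0.01  0.09] n 1
```

```bash
python3 -m creep '[[0,0,0.07,0,0.7],[0,0,0,0,0],[0,0,0,0,0],[0,0,0,0,0],[0,0,0,0,0],[0,0,0,0,0]]' 25; python3 go.py;  python3 -m creep '[[0,0,-0.3,0,0],[0,0,-0.7,0,0],[0,0,-0.8,0,0],[0,0,-0.6,0,0],[0,0,-0.2,-0.85,0],[0,0,0,-1,0],[0,0,0,-1,0],[0,0,0,-1,0],[0,0,0,-1,0],[0,0,0,0,0],[0,0,0,0,0]]'; python3 go.py 551.6 -335 110 551.6 -335 14
```

```text
clock: 31.3
position: [0.4462, -0.1396, 0.0072]
ee_rot: [3.107, -0.462, 0.0]
force: [-0.8, -0.5, 2.4]
width: 0.61
gripper_force: 25.0
t 31.3 p [ 446.2 -139.6    7.2] alpha -16.9 tilt z [ 0. -0. -1.] w 0.610 F [-0.8 -0.5  2.4] g 25.0
clock: 32.67
position: [0.4461, -0.1395, 0.1114]
ee_rot: [3.141, 0.066, 0.0]
force: [-0.5, 0.3, -2.1]
width: 0.609
gripper_force: 25.0
t 32.7 p [ 446.1 -139.5  111.4] alpha 2.4 tilt z [ 0. -0. -1.] w 0.609 F [-0.5  0.3 -2.1] g 25.0
(551.6, -335.0, 110.0) units tool xyz [2.43 4.99 0.04] n 5
(551.6, -335.0, 14.0) units tool xyz [2.43 4.99 2.44] n 5
```

```bash
python3 -m creep '[[0.2,0.4,0,0,0],[0.4,0.8,0,0,0],[0.4,0.8,0,0,0],[0.4,0.8,0,0,0],[0.4,0.8,0,0,0],[0.4,0.8,0,0,0],[0.23,0.5,0,0,0],[0,0.1,0,0,0],[0,0,0,0,0],[0,0,0,0,0]]'; python3 go.py 551.6 -335 14
python3 - <<'E'
from loc import *
t=grab('top','t4.png')
find(t,'black rect',(0,0,0),(180,255,50),(475,250,530,312),.005)
find(t,'blue cup placed',(95,80,20),(125,255,255),(130,285,185,335),.057)
E
```

```text
clock: 33.92
position: [0.5517, -0.3342, 0.1111]
ee_rot: [-3.14, -0.069, 0.001]
force: [0.1, -0.4, -2.4]
width: 0.607
gripper_force: 25.0
t 33.9 p [ 551.7 -334.2  111.1] alpha 2.5 tilt z [-0.     0.001 -1.   ] w 0.607 F [ 0.1 -0.4 -2.4] g 25.0
(551.6, -335.0, 14.0) units tool xyz [-0.    0.02  2.43] n 3
black rect x 558.5 y -340.5  114.2x105.9 long-axis 1.7deg
blue cup placed x 473.6 y 334.2  73.1x64.9 long-axis -87.7deg
```

View pics/t4.png

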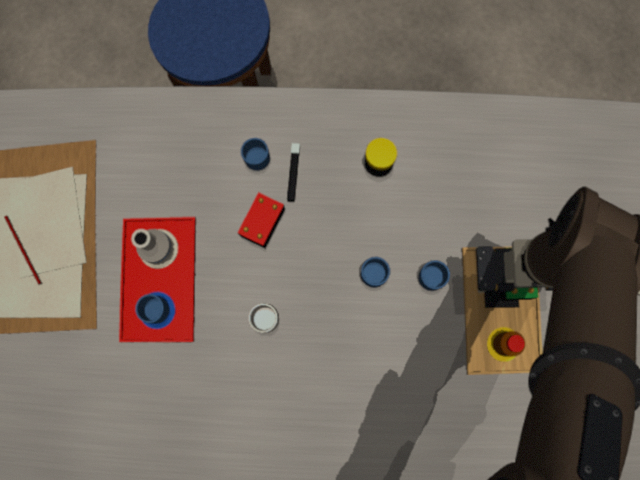

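The blue cup sits on its disc at (155,311), and the green box is held over the black mark. Lowering now.

```bash
python3 -m creep '[[0,0.02,0.3,0,0],[0,0,0.7,0,0],[0,0,0.7,0,0],[0,0,0.4,0,0],[0,0,0.15,0,0],[0,0,0.03,0,0],[0,0,0,0,0],[0,0,0,0,0]]'; python3 go.py 551.6 -335 12.2; python3 -m creep '[[0,0,0.05,0,0],[0,0,0.05,0,0],[0,0,0,0,0]]'; python3 go.py 551.6 -335 12.2
```

```text
clock: 34.98
position: [0.5525, -0.3362, 0.0208]
ee_rot: [3.14, 0.068, 0.002]
force: [0.1, 0.0, -1.7]
width: 0.611
gripper_force: 25.0
t 35.0 p [ 552.5 -336.2   20.8] alpha 2.5 tilt z [ 0.001 -0.001 -1.   ] w 0.611 F [ 0.1  0.  -1.7] g 25.0
(551.6, -335.0, 12.2) units tool xyz [-0.02 -0.03  0.21] n 1
clock: 35.35
position: [0.5518, -0.3358, 0.0157]
ee_rot: [-3.141, -0.068, 0.001]
force: [0.2, 0.6, -2.4]
width: 0.61
gripper_force: 25.0
t 35.4 p [ 551.8 -335.8   15.7] alpha 2.5 tilt z [-0.  0. -1.] w 0.610 F [ 0.2  0.6 -2.4] g 25.0
(551.6, -335.0, 12.2) units tool xyz [-0.   -0.02  0.09] n 1
```

```bash
python3 -m creep '[[0,0,0.05,0,0],[0,0,0.04,0,0],[0,0,0,0,0]]'; python3 go.py; python3 -m creep '[[0,0,0.02,0,0],[0,0,0,0,0]]'; python3 go.py
```

```text
clock: 35.72
position: [0.552, -0.3359, 0.0124]
ee_rot: [3.141, 0.068, 0.0]
force: [0.3, 0.4, -1.4]
width: 0.607
gripper_force: 25.0
t 35.7 p [ 552.  -335.9   12.4] alpha 2.5 tilt z [ 0. -0. -1.] w 0.607 F [ 0.3  0.4 -1.4] g 25.0
clock: 35.98
position: [0.5519, -0.3359, 0.0123]
ee_rot: [3.141, 0.068, 0.0]
force: [-2.6, 1.7, 7.3]
width: 0.61
gripper_force: 25.0
t 36.0 p [ 551.9 -335.9   12.3] alpha 2.5 tilt z [ 0. -0. -1.] w 0.610 F [-2.6  1.7  7.3] g 25.0
```

```bash
python3 -m creep '[[0,0,-0.02,0,0.65],[0,0,0,0,0.76],[0,0,0,0,0.76],[0,0,-0.4,0,0.76],[0,0,-0.8,0,0.76],[0,0,-0.8,0,0.8],[0,0,-0.8,0,1],[0.1,-0.4,0,0,1],[0.25,-0.8,0,0,1],[0.25,-0.9,0,0,1],[0.25,-0.9,0,0,1],[0.25,-0.9,0,0,1]]'; python3 -m creep '[[0.25,-0.9,0,0.8,1],[0.25,-0.9,0,0,1],[0.25,-0.9,0,0,1],[0.25,-0.9,0,0,1],[0,-0.5,0,0,1],[0,-0.2,0,1,1],[0,0,0,1,1],[0,0,0,1,1],[0,0,0,1,1],[0,0,0,1,1],[0,0,0,1,1],[0,0,0,0,1]]'; python3 go.py 657.5 141.5 60 657.5 141.5 7
python3 - <<'E'
from loc import *
t=grab('top','t5.png')
find(t,'green lid',(45,120,50),(80,255,255),(460,240,550,320),.050)
find(t,'red lid',(0,170,80),(8,255,255),(230,185,290,250),.045)
E
```

```text
clock: 37.48
position: [0.589, -0.176, 0.1242]
ee_rot: [-3.14, -0.069, 0.001]
force: [0.5, -0.9, 0.1]
width: 1.001
gripper_force: 0.0
clock: 38.98
position: [0.6286, -0.0066, 0.1242]
ee_rot: [3.068, -0.672, -0.001]
force: [-0.1, 1.1, -0.8]
width: 0.996
gripper_force: 0.0
t 39.0 p [628.6  -6.6 124.2] alpha -24.7 tilt z [-0.001 -0.001 -1.   ] w 0.996 F [-0.1  1.1 -0.8] g 0.0
(657.5, 141.5, 60.0) units tool xyz [-0.89 -3.67  1.6 ] n 4
(657.5, 141.5, 7.0) units tool xyz [-0.89 -3.67  2.93] n 4
green lid x 550.9 y -334.3  91.1x57.4 long-axis 2.3deg
red lid x 657.5 y 141.8  90.0x56.4 long-axis -24.7deg
```

```bash
python3 -m creep '[[-0.1,-0.5,0,0,1],[-0.25,-0.9,0,0,1],[-0.25,-0.9,0,0,1],[-0.2,-0.9,0,0,1],[-0.09,-0.47,0,0,1],[0,0,0.3,0,1],[0,0,0.6,0,1],[0,0,0.6,0,1],[0,0,0,0,1]]' 25; python3 go.py 657.5 141.5 7
```

```text
clock: 40.15
position: [0.6565, 0.1393, 0.0618]
ee_rot: [3.065, -0.675, -0.006]
force: [0.3, 0.4, -0.2]
width: 1.001
gripper_force: 0.0
t 40.1 p [656.5 139.3  61.8] alpha -24.8 tilt z [-0.005 -0.003 -1.   ] w 1.001 F [ 0.3  0.4 -0.2] g 0.0
(657.5, 141.5, 7.0) units tool xyz [ 0.   -0.07  1.37] n 2
```

```bash
python3 -m creep '[[0,-0.05,0.3,0,1],[0,0,0.5,0,1],[0,0,0.4,0,1],[0,0,0.12,0,1],[0,0,0,0,1],[0,0,0,0,1]]' 25; python3 go.py 657.5 141.5 7
```

```text
clock: 40.9
position: [0.6597, 0.1441, 0.0121]
ee_rot: [-3.068, 0.672, -0.001]
force: [0.7, -0.3, 1.3]
width: 1.0
gripper_force: 0.0
t 40.9 p [659.7 144.1  12.1] alpha -24.7 tilt z [ 0.001  0.    -1.   ] w 1.000 F [ 0.7 -0.3  1.3] g 0.0
(657.5, 141.5, 7.0) units tool xyz [-0.02  0.08  0.13] n 1
```

```bash
python3 -m creep '[[-0.02,0.07,0.1,0,1],[0,0,0,0,0.7],[0,0,0,0,0],[0,0,0,0,0],[0,0,0,0,0],[0,0,0,0,0],[0,0,0,0,0]]' 25; python3 go.py;  python3 -m creep '[[0,0,-0.3,0,0],[0,0,-0.7,0,0],[0,0,-0.8,0,0],[0,0,-0.7,0,0],[0,0,-0.5,-0.78,0],[0,0,-0.2,-1,0],[0,0,0,-1,0],[0,0,0,-1,0],[0,0,0,-1,0],[0,0,0,-1,0],[0,0,0,-1,0],[0,0,0,0,0]]'; python3 go.py 551.5 -335.9 130
```

```text
clock: 41.78
position: [0.6574, 0.1419, 0.0076]
ee_rot: [-3.069, 0.672, -0.0]
force: [-0.0, -0.5, 0.9]
width: 0.607
gripper_force: 25.0
t 41.8 p [657.4 141.9   7.6] alpha -24.7 tilt z [ 0.  0. -1.] w 0.607 F [-0.  -0.5  0.9] g 25.0
clock: 43.28
position: [0.6571, 0.1414, 0.136]
ee_rot: [3.141, 0.065, -0.0]
force: [-0.0, 0.3, -1.6]
width: 0.614
gripper_force: 25.0
t 43.3 p [657.1 141.4 136. ] alpha 2.4 tilt z [-0. -0. -1.] w 0.614 F [-0.   0.3 -1.6] g 25.0
(551.5, -335.9, 130.0) units tool xyz [-3.13 11.81  0.15] n 12
```

```bash
python3 -m creep '[[-0.1,0.4,0,0,0],[-0.2,0.8,0,0,0],[-0.25,0.9,0,0,0],[-0.25,0.9,0,0,0],[-0.25,0.9,0,0,0],[-0.25,0.9,0,0,0],[-0.25,0.9,0,0,0],[-0.25,0.9,0,0,0],[-0.25,0.9,0,0,0],[-0.25,0.9,0,0,0],[-0.25,0.9,0,0,0],[-0.25,0.9,0,0,0]]'; python3 -m creep '[[-0.2,0.8,0,0,0],[-0.13,0.5,0,0,0],[0,0.2,0,0,0],[0,0,0,0,0],[0,0,0,0,0]]'; python3 go.py 551.7 -335.8 80 551.7 -335.8 57.6
```

```text
clock: 44.78
position: [0.561, -0.273, 0.1358]
ee_rot: [3.14, 0.062, -0.0]
force: [0.4, -0.4, -1.6]
width: 0.61
gripper_force: 25.0
clock: 45.4
position: [0.5525, -0.3293, 0.1355]
ee_rot: [-3.14, -0.069, -0.0]
force: [0.4, 0.2, -2.9]
width: 0.611
gripper_force: 25.0
t 45.4 p [ 552.5 -329.3  135.5] alpha 2.5 tilt z [ 0.     0.001 -1.   ] w 0.611 F [ 0.4  0.2 -2.9] g 25.0
(551.7, -335.8, 80.0) units tool xyz [-0.03  0.16  1.39] n 2
(551.7, -335.8, 57.6) units tool xyz [-0.03  0.16  1.95] n 2
```

```bash
python3 -m creep '[[-0.03,0.16,0,0,0],[0,0,0.5,0,0],[0,0,0.6,0,0],[0,0,0.3,0,0],[0,0,0.1,0,0],[0,0,0,0,0],[0,0,0,0,0],[0,0,0,0,0]]'; python3 go.py 551.7 -335.8 57.6
```

```text
clock: 46.4
position: [0.5512, -0.3378, 0.0762]
ee_rot: [3.14, 0.066, 0.002]
force: [0.3, -0.2, -2.2]
width: 0.609
gripper_force: 25.0
t 46.4 p [ 551.2 -337.8   76.2] alpha 2.4 tilt z [ 0.001 -0.001 -1.   ] w 0.609 F [ 0.3 -0.2 -2.2] g 25.0
(551.7, -335.8, 57.6) units tool xyz [ 0.01 -0.05  0.47] n 1
```

```bash
python3 -m creep '[[0.01,-0.05,0,0,0],[0,0,0.07,0,0],[0,0,0.07,0,0],[0,0,0,0,0],[0,0,0,0,0]]'; python3 go.py 551.7 -335.8 57.6
```

```text
clock: 47.02
position: [0.5512, -0.3356, 0.0699]
ee_rot: [3.141, 0.066, -0.0]
force: [-0.3, 0.5, -0.9]
width: 0.608
gripper_force: 25.0
t 47.0 p [ 551.2 -335.6   69.9] alpha 2.4 tilt z [-0. -0. -1.] w 0.608 F [-0.3  0.5 -0.9] g 25.0
(551.7, -335.8, 57.6) units tool xyz [0.01 0.01 0.31] n 1
```

```bash
python3 -m creep '[[0.01,0,0.07,0,0],[0,0,0.06,0,0],[0,0,0,0,0]]'; python3 go.py 551.7 -335.8 57.6; python3 -m creep '[[0,0,0.05,0,0],[0,0,0.05,0,0],[0,0,0,0,0]]'; python3 go.py 551.7 -335.8 57.6
```

```text
clock: 47.4
position: [0.5514, -0.3354, 0.0644]
ee_rot: [-3.141, -0.066, 0.001]
force: [0.0, 0.3, -2.5]
width: 0.609
gripper_force: 25.0
t 47.4 p [ 551.4 -335.4   64.4] alpha 2.4 tilt z [-0.001  0.    -1.   ] w 0.609 F [ 0.   0.3 -2.5] g 25.0
(551.7, -335.8, 57.6) units tool xyz [0.01 0.01 0.17] n 1
clock: 47.78
position: [0.5514, -0.3355, 0.0605]
ee_rot: [-3.141, -0.066, 0.001]
force: [-0.4, -0.3, -2.0]
width: 0.607
gripper_force: 25.0
t 47.8 p [ 551.4 -335.5   60.5] alpha 2.4 tilt z [-0.  0. -1.] w 0.607 F [-0.4 -0.3 -2. ] g 25.0
(551.7, -335.8, 57.6) units tool xyz [0.01 0.01 0.07] n 1
```

No contact with 4 mm of lug engaged, so the lugs are inside the recess.

```bash
python3 -m creep '[[0,0,0.05,0,0],[0,0,0.03,0,0],[0,0,0,0,0]]'; python3 go.py; python3 -m creep '[[0,0,0.02,0,0],[0,0,0,0,0]]'; python3 go.py
```

```text
clock: 48.15
position: [0.5516, -0.3355, 0.0576]
ee_rot: [3.141, 0.066, 0.0]
force: [-1.1, 1.6, -0.3]
width: 0.612
gripper_force: 25.0
t 48.1 p [ 551.6 -335.5   57.6] alpha 2.4 tilt z [ 0. -0. -1.] w 0.612 F [-1.1  1.6 -0.3] g 25.0
clock: 48.4
position: [0.5516, -0.3356, 0.0576]
ee_rot: [3.141, 0.066, 0.001]
force: [-2.7, 1.8, 7.1]
width: 0.605
gripper_force: 25.0
t 48.4 p [ 551.6 -335.6   57.6] alpha 2.4 tilt z [ 0. -0. -1.] w 0.605 F [-2.7  1.8  7.1] g 25.0
```

Seated at the expected height. I'll release, back off and check.

```bash
python3 -m creep '[[0,0,-0.02,0,0.65],[0,0,0,0,0.78],[0,0,0,0,0.78],[0,0,-0.4,0,0.78],[0,0,-0.8,0,0.78],[0,0,-0.8,0,0.8],[0,0,-0.8,0,1],[-0.1,-0.6,0,0,1],[-0.3,-0.9,0,0,1],[-0.3,-0.9,0,0,1],[-0.3,-0.9,0,0,1],[-0.3,-0.6,0,0,1]]'; python3 -m creep '[[-0.3,-0.6,0,0,1],[-0.3,-0.3,0,0,1],[0,0,0,0,1],[0,0,0,0,1]]'; python3 go.py
python3 - <<'E'
from loc import *
t=grab('top','t6.png'); s=grab('scene')
find(t,'red lid',(0,170,80),(8,255,255),(460,230,550,315),.095)
find(t,'soy cap',(0,170,100),(6,255,255),(490,325,540,365),.089)
C=cloud(t); print('lidr z',C[270:276,500:506,2].mean())
sub=C[220:270,125:185]; m=(sub[...,2]>.115)&(sub[...,2]<.14); print('lip',(sub[m].min(0)+sub[m].max(0))/2)
sub=C[285:340,125:185]; m=(sub[...,2]>.05)&(sub[...,2]<.065); print('cup rim',(sub[m].min(0)+sub[m].max(0))/2)
a=s['pixels'][210:370,90:250]; b=s['pixels'][110:230,340:500]
cv2.imwrite('pics/fin.png',np.hstack([cv2.resize(a,(400,400)),cv2.resize(b,(400,300)).copy() if 0 else cv2.copyMakeBorder(cv2.resize(b,(400,300)),0,100,0,0,cv2.BORDER_CONSTANT)]))
E
```

```text
clock: 49.9
position: [0.493, -0.18, 0.1707]
ee_rot: [3.141, 0.068, 0.002]
force: [0.2, -0.8, 0.2]
width: 0.999
gripper_force: 0.0
clock: 50.4
position: [0.4682, -0.1479, 0.1699]
ee_rot: [3.14, 0.064, 0.002]
force: [-0.4, -0.2, 1.0]
width: 1.003
gripper_force: 0.0
t 50.4 p [ 468.2 -147.9  169.9] alpha 2.3 tilt z [ 0.001 -0.001 -1.   ] w 1.003 F [-0.4 -0.2  1. ] g 0.0
red lid x 552.6 y -335.0  91.3x56.3 long-axis 2.8deg
soy cap x 427.8 y -348.6  30.3x13.7 long-axis -11.9deg
lidr z 0.5792204632946218
lip [0.5999267  0.35284013 0.1233675 ]
cup rim [0.47690238 0.34758596 0.05717959]
```

View pics/fin.png

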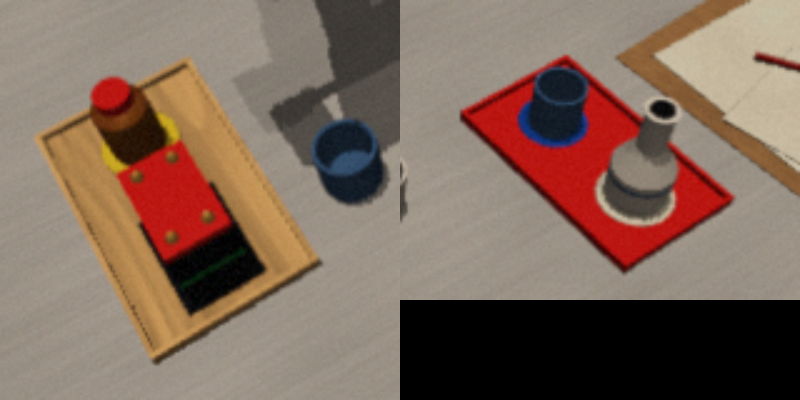

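View pics/t6.png

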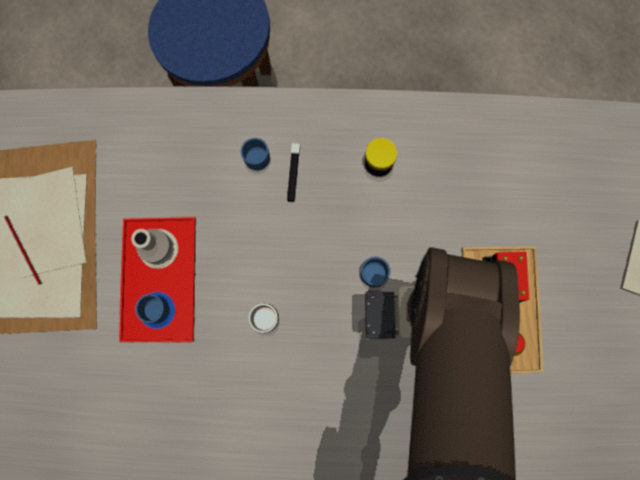

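The scene crop shows the boxes stacked flush with a thin green line between them, and the soy bottle, cup and flask upright on their discs. In the top view the white cup (264,319), jar (380,155) and marker (294,172) haven't moved, and the gripper is clear. Handing in.

```bash
python3 -c "
from cell import sign_off; print(sign_off())"
```

```text
the job is handed in; nothing more can be done
None
```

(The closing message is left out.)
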